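# Hold a waiting flask down in the touch mixer that fits it

### The job

One of the two round flasks is standing on the square white tile, waiting to be mixed. Take it by the neck, set it upright in the sprung ring of the touch mixer of its size (large flask in the large ring, small flask in the small ring), press it gently down until the ring is at the bottom of its travel, and finish still gripping the flask and holding it pressed down. Leave the other flask standing on the round cork mat and the dish, the tape roll and the sherd where they are.

Things in the scene. Friction and masses are not known exactly. Their poses are not given: they have to be found in the camera images.
- large_flask: large round flask of brown glass with a flat foot and a cork stopper, about 120 g. Origin: centre of the underside of the foot, z up along the neck. Ball 64 mm in diameter centred 32 mm above the origin, foot 32 mm in diameter; straight neck 22 mm in diameter from about 64 to 104 mm, then a lip 28 mm in diameter to 110 mm, stopper to 120 mm. Starts on the square tile or on the round mat
- small_flask: small round flask of the same glass and form, about 80 g. Origin: centre of the underside of the foot, z up along the neck. Ball 50 mm in diameter centred 25 mm above the origin, foot 25 mm in diameter; straight neck 20 mm in diameter from about 50 to 86 mm, then a lip 26 mm in diameter to 92 mm, stopper to 102 mm. Starts on whichever of tile and mat the large flask is not on
- square_tile: fixed white square tile, 95 x 95 x 10 mm; origin at the centre of its underside. The flask standing on it is the one to be mixed
- round_mat: fixed round cork mat, 100 mm in diameter, 10 mm thick; origin at the centre of its underside. The flask standing on it stays there
- mixer_large: fixed touch-start flask mixer: grey housing 110 x 110 x 40 mm on the bench with a steel ring cradle standing over it on three springs; this is the one with the large ring (64 mm outside, 48 mm inside). Origin: underside centre, z up; the ring is centred over it. A small knob and switch on its -x side
- mixer_small: fixed touch-start flask mixer: grey housing 110 x 110 x 40 mm on the bench with a steel ring cradle standing over it on three springs; this is the one with the small ring (50 mm outside, 34 mm inside). Origin: underside centre, z up; the ring is centred over it. A small knob and switch on its -x side
- ring_large: the large ring: steel rod 8 mm thick bent to a circle, 64 mm outside and 48 mm inside. Origin: centre of the ring at mid-thickness, z up; 74 mm above the bench when up, 54 mm when fully pressed. The large flask's ball rests in it with the flask's underside about 9 mm below this origin
- ring_small: the small ring: steel rod 8 mm thick bent to a circle, 50 mm outside and 34 mm inside. Origin: centre of the ring at mid-thickness, z up; 74 mm above the bench when up, 54 mm when fully pressed. The small flask's ball rests in it with the flask's underside about 5 mm below this origin
- press_large (a joint): how far the large ring is pressed down, m: 0 up, 0.020 on its stop. Springs push it up with about 2.5 N at the top and 8.5 N at the stop, so a flask's weight alone does not sink it
- press_small (a joint): how far the small ring is pressed down, m: 0 up, 0.020 on its stop. Same springs
- petri_dish: clear round dish, 60 mm across, 13 mm high; to be left alone. Origin: underside centre
- tape_roll: roll of tape lying flat, about 103 mm across, 25 mm high; to be left alone. Origin: underside centre
- sherd: curved piece of pottery, 89 x 104 x 25 mm; to be left alone. Origin: underside centre
There are look-alikes about, which are no part of the job. Leave any purple look-alike of the large_flask alone.

How it is judged:
By the outcome, as a careful person would: the job done as asked, in the order asked, and still so for the second after the job is handed in, while the arm keeps its last pose, push and grip.
It also fails if it takes over 48 s, if anything falls off the work surface, if the arm or the gripper's body presses on something with over 40 N, if the wrist force passes 120 N, or if a joint passes its speed limit or range.

### The arm

A 6-joint arm with a two-finger parallel gripper is mounted at the origin on the work surface; the furniture and walls round the work are solid. World frame = base frame: x ahead of the robot, y to its left, z up, the work surface at z = 0. Lengths are in m, angles in rad, forces in N, time in s.
With the tool pointing down it reaches from about 0.375 to 0.9 m from the base axis. Payload 3.1 kg.
Tool frame: the origin (TCP) lies at the very end of the fingers, on their centre line; the grasp point (between the pads) lies 19 mm behind it; z points along the fingers, x is the direction in which the jaws open and shut, and the axes are right-handed (so a half turn about z gives the same grasp; the last joint's range is limited). The gripper opens to 87 mm and grips with 3 to 60 N. Pads are 19 mm wide; open, the fingers measure 117 mm over their backs; the gripper's body (75 mm by 190 mm) begins 51 mm behind the grasp point.
Start: joints at [1.087, 0.527, 1.433, -0, 1.181, -0.178], TCP at [0.188, 0.596, 0.223] pointing down, gripper open.
Joint ranges: [-3.08, 3.08], [-0.75, 2.2], [0.22, 2.44], [-1.43, 4.57], [0, 2.65], [-2.85, 2.85]. Speed limits (rad/s): [2.79, 2.79, 3.14, 3.14, 3.14, 3.14].

### API

Orientations are given as a unit quaternion [x, y, z, w].
In Python, from rig import robot gives the robot as it stands. The module is installed in compiled form; this text tells all that it offers.
- The arm moves only by the shell command python3 -m creep 'ROWS' [OPENING] [FORCE]. ROWS is a JSON object of lists of equal length, an entry for each row: "dp": the shift along the tool's x, y, z in cm, a list of three; "turn": the turn, a rotation vector about the tool's x, y, z in degrees, a list of three. In form: {"dp": [[x, y, z], ...], "turn": [[wx, wy, wz], ...]}. A call has 1 to 20 rows; each row shifts and turns the commanded pose from where the row before left it, along the tool's axes as they then stand; what a row does not reach is not made up. A row lasts 1/10 s, in which the tool goes at most 50 mm and 8.59 degrees, less where a joint would pass 70% of its speed; a pose out of reach is approached as far as the arm can. A call is refused whole if a number of a shift passes 5 or a number of a turn 8.59, either way. A call with a gripper value outside its range is refused whole. OPENING is the gripper command: -1 is fully open, 1 is shut, values between are in proportion, set as the call begins (- or left out, the last holds). The fingers move at their own pace and stop on an object; FORCE is the grip in N (left out, the last holds). Time passes only in rows, so rows that do not move let the fingers close. It gives the time, the measured TCP pose, the force and the opening at its end, in the units of the state.
- robot.get_obs(): the state, without advancing time (a new reading comes with each control period).
- robot.camera(name): name is "scene" or "top" or "wrist"; returns the picture (420x560x3 uint8, red, green, blue); there is no depth.
- robot.calibration(name): a dict with "fx", "fy", "cx", "cy" (pixels), "rvec" (rotation vector, rad) and "tvec" (3), from world to camera coordinates, as OpenCV has them. Camera axes: x right, y down, z forward; pixel columns grow to the right and rows downward; lengths in m; the calibration is good to about 2 mm. A picture is of the moment at which its call begins: read the wrist's pose just before it. calibration takes no time and is no camera call; for the wrist camera it gives the pose at the moment of the call.
- robot.hand_in(): hands the job in, once; it reports no verdict.
Trained networks look in the newest picture that a camera, given by its name, has taken for a name from the list of things; names that differ only in an ending like _2 or _b are one class to them, and where a whole thing is asked for, a point or a joint stands for the part that bears it (a point fixed in the world has none). Each returns a list of dicts, best first, with "confidence" (0 to 1); they miss things now and then, are a little off and sometimes report something else, mostly with a low value. They report only what shows in the picture. A call takes as long as a camera call. They do not tell look-alikes from the thing itself.
- robot.masks_of(name, camera): "pixels" (420x560 bool, what is visible of it).
- robot.tip_of(name, camera): "point" ([x, y, z] in m, in the coordinates of the camera as it stood for that picture, good to about 4 mm: a listed point, or the origin of a listed thing).
The state is a dict: "time": time; "q": joint angles; "joint_velocities": joint speeds; "joint_torque": joint torques, N m; "position": TCP position; "tool_rot": TCP orientation; "ft_force": force on the tool from outside, world axes, zero at the start; "moment": the same for the moment, N m; "grip_width": finger opening in m.
Only numpy, scipy, OpenCV 4.12 (cv2) and the standard library are available. Lean on these libraries where they do the work, as an engineer would, in place of code of your own. Each camera call takes 0.05 s, during which the arm holds its last target.

## Working session

There is one attempt and no reset: what is moved stays moved. The work goes in short steps, Python scripts to look and compute and a shell command to move; the robot and the scene stay as the last step left them, time stands still between calls to the robot, and variables do not carry over. Pictures are saved under pics/ and viewed, and the job is handed in when it is done.

```bash
mkdir -p pics; cat > h.py <<'E'
import numpy as np,cv2
from rig import robot
from scipy.spatial.transform import Rotation as R
def snap(n,f):
    im=robot.camera(n); cv2.imwrite('pics/'+f,im[:,:,::-1]); return im
def w(p,n,c=None):
    c=c or robot.calibration(n); r=R.from_rotvec(np.ravel(c['rvec'])); return r.inv().apply(np.array(p)-np.ravel(c['tvec']))
def px(P,n,c=None):
    c=c or robot.calibration(n); K=np.array([[c['fx'],0,c['cx']],[0,c['fy'],c['cy']],[0,0,1.]])
    return cv2.projectPoints(np.array(P,float).reshape(-1,3),np.array(c['rvec'],float),np.array(c['tvec'],float),K,None)[0].reshape(-1,2)
def ray(u,v,z,n,c=None):
    c=c or robot.calibration(n); r=R.from_rotvec(np.ravel(c['rvec'])).inv()
    o=r.apply(-np.ravel(c['tvec'])); d=r.apply([(u-c['cx'])/c['fx'],(v-c['cy'])/c['fy'],1]); return o+d*(z-o[2])/d[2]
E
python3 - <<'E'
from h import *
o=robot.get_obs();print(o['time'],o['position'],o['tool_rot'],o['grip_width'])
for n in ['scene','top']: snap(n,n+'0.png')
for n in ['top','scene']:
  for t in ['large_flask','small_flask','square_tile','round_mat','mixer_large','mixer_small']:
    for d in robot.tip_of(t,n)[:3]: print(n,t,round(d['confidence'],2),w(d['point'],n).round(4),px(w(d['point'],n),n).round())
print(robot.get_obs()['time'])
E
```

```text
0.0 [0.18777558 0.59536558 0.22158626] [ 8.06547929e-01  5.91167742e-01 -9.56524426e-04  4.73045892e-04] 0.08707101037959745
top large_flask 0.91 [ 0.5675 -0.0805  0.0119] [[325. 176.]]
top large_flask 0.62 [ 0.456  -0.2691  0.001 ] [[388. 215.]]
top large_flask 0.38 [ 0.5714 -0.0843  0.0019] [[326. 175.]]
top small_flask 0.48 [ 0.4133 -0.1419  0.0073] [[345. 229.]]
top square_tile 0.79 [ 0.5745 -0.0861  0.0006] [[327. 174.]]
top square_tile 0.41 [ 0.2886 -0.239   0.0011] [[377. 272.]]
top round_mat 0.66 [3.167e-01 1.856e-01 3.000e-04] [[232. 259.]]
top round_mat 0.58 [ 0.424  -0.1311 -0.0026] [[341. 225.]]
top mixer_large 0.67 [4.588e-01 3.166e-01 2.000e-04] [[189. 210.]]
top mixer_small 0.6 [ 0.4441  0.1073 -0.0018] [[260. 216.]]
scene large_flask 0.7 [ 0.5735 -0.0881  0.0095] [[347. 208.]]
scene large_flask 0.63 [ 0.4571 -0.2702 -0.0032] [[410. 279.]]
scene small_flask 0.76 [ 0.4157 -0.1407  0.0082] [[345. 269.]]
scene small_flask 0.32 [ 0.318   0.1811 -0.004 ] [[192. 254.]]
scene small_flask 0.22 [ 0.5716 -0.0856  0.0121] [[346. 208.]]
scene square_tile 0.97 [ 0.5775 -0.089  -0.0008] [[348. 210.]]
scene round_mat 0.61 [ 0.4234 -0.135   0.001 ] [[344. 267.]]
scene mixer_large 0.72 [4.574e-01 3.096e-01 1.000e-04] [[177. 192.]]
scene mixer_large 0.37 [ 0.3204  0.1817 -0.0057] [[193. 254.]]
scene mixer_small 0.66 [0.4435 0.1062 0.0026] [[248. 223.]]
0.7
```

```bash
ls pics
```

```text
scene0.png
top0.png
```

View pics/scene0.png

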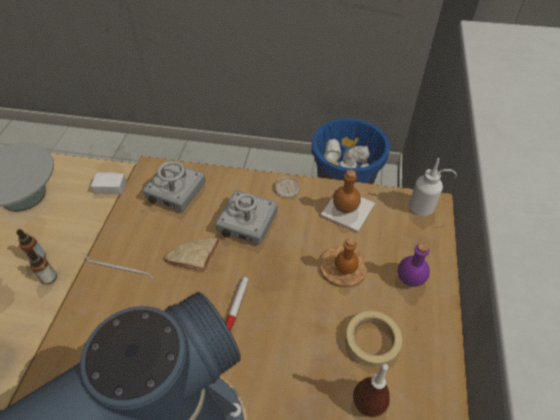

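View pics/top0.png

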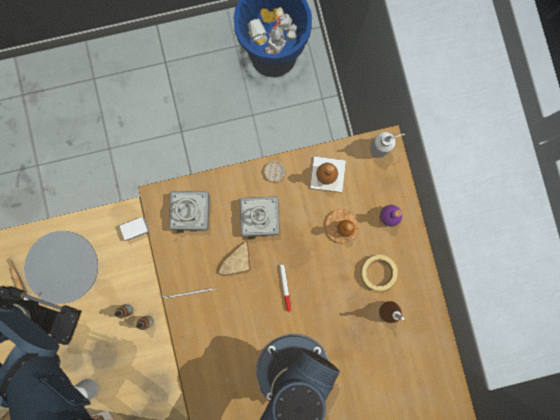

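```bash
python3 -c "
import cv2,numpy as np
a=cv2.imread('pics/scene0.png')[110:310,120:440];b=cv2.imread('pics/top0.png')[100:300,150:430]
cv2.imwrite('pics/crop_s.png',cv2.resize(a,None,fx=2.5,fy=2.5,interpolation=2));cv2.imwrite('pics/crop_t.png',cv2.resize(b,None,fx=2.8,fy=2.8,interpolation=2))"
```

```text
(no output)
```

View pics/crop_s.png

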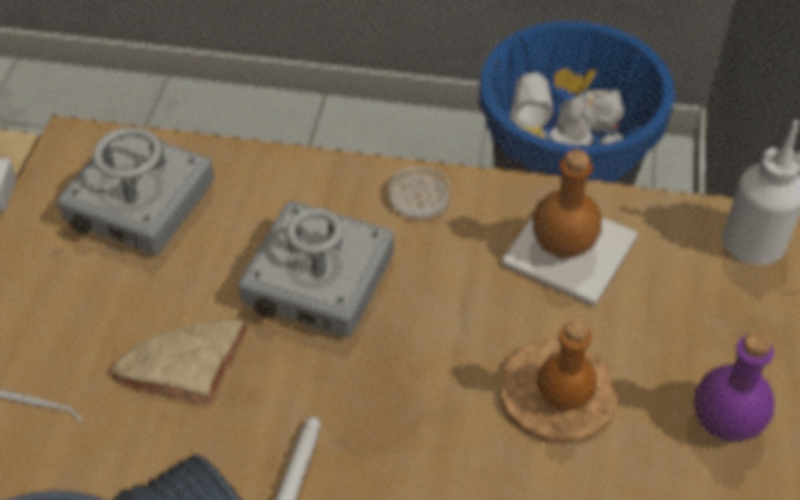

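View pics/crop_t.png

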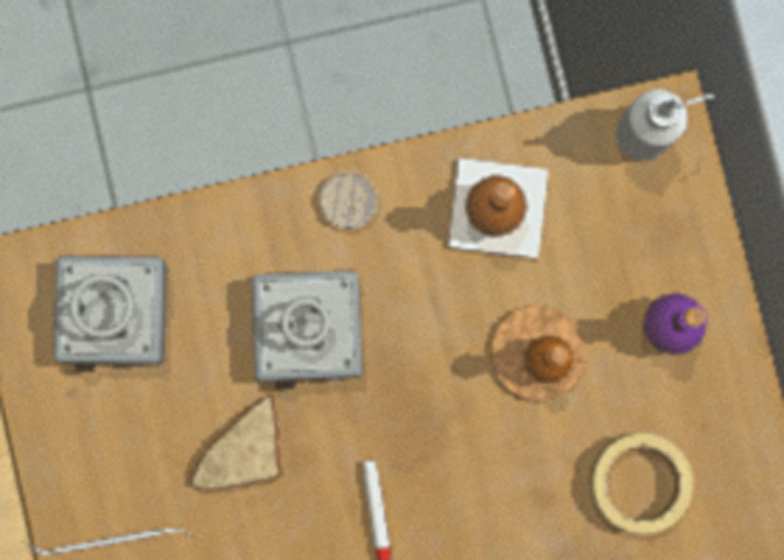

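The flasks, with scene-picture pixels, are:
- Brown flask on the white tile, (347,195). It is the bigger brown one, so it is the large_flask.
- Brown flask on the cork mat, (347,258). This is the small one and it stays.
- Purple look-alike off to the right, (413,270). Not to be touched.

The target is the brown flask on the tile. It goes in the large ring, on the left mixer at (172,175). I'll refine both positions next and check them with an overlay.

```bash
cat > meas.py <<'E'
from h import *
from scipy.optimize import least_squares
def flask_out(x,y,z0,n):
    P=[]
    for zc,r in [(0.032,.032)]:
        a=np.linspace(0,2*np.pi,24,endpoint=False)
        for e in np.linspace(-1.2,1.5,9): P+= [[x+r*np.cos(e)*np.cos(t),y+r*np.cos(e)*np.sin(t),z0+zc+r*np.sin(e)] for t in a]
    for z,r in [(.064,.011),(.104,.011),(.104,.014),(.110,.014),(.111,.009),(.120,.009)]:
        P+=[[x+r*np.cos(t),y+r*np.sin(t),z0+z] for t in np.linspace(0,6.28,16)]
    return np.array(P)
E
python3 - <<'E'
from meas import *
for n in ['top','scene']:
    robot.camera(n)
    for t in ['large_flask','ring_large','mixer_large','ring_small']:
        for d in robot.masks_of(t,n)[:3]:
            m=d['pixels'];v,u=np.nonzero(m); print(n,t,round(d['confidence'],2),'bbox',u.min(),u.max(),v.min(),v.max(),'c',u.mean().round(1),v.mean().round(1),len(u))
            if t=='large_flask': np.save(f'm_{n}_{int(u.mean())}.npy',m)
    for d in robot.tip_of('ring_large',n)[:2]+robot.tip_of('ring_small',n)[:2]: print('ring',d['confidence'],w(d['point'],n))
E
ls *.npy
```

```text
top large_flask 0.77 bbox 316 337 163 184 c 326.6 173.4 389
top large_flask 0.76 bbox 380 402 204 226 c 390.8 215.4 414
top ring_large 0.62 bbox 176 196 199 219 c 188.5 209.8 81
top mixer_large 0.85 bbox 168 209 190 233 c 188.5 210.8 1585
top mixer_large 0.42 bbox 361 397 254 290 c 378.4 271.6 574
top ring_small 0.64 bbox 325 358 208 242 c 340.4 224.6 705
top ring_small 0.49 bbox 249 268 206 224 c 259.0 215.5 204
ring 0.69 [0.45123613 0.31420712 0.07278321]
ring 0.66 [ 0.29168752 -0.23869884 -0.0010887 ]
scene large_flask 0.98 bbox 334 360 170 213 c 347.3 194.8 736
scene large_flask 0.88 bbox 397 430 243 286 c 415.1 267.1 999
scene ring_large 0.85 bbox 157 184 161 190 c 169.7 173.0 334
scene ring_large 0.25 bbox 320 367 246 287 c 342.0 269.4 1114
scene mixer_large 0.74 bbox 144 205 161 211 c 174.0 185.5 2035
scene ring_small 0.84 bbox 235 256 194 218 c 245.5 204.4 248
scene ring_small 0.41 bbox 164 217 239 271 c 192.3 254.6 1171
ring 0.69 [0.45478624 0.30794669 0.07415927]
ring 0.49 [0.44778595 0.1055326  0.07301269]
ring 0.43 [ 0.28848056 -0.24310661  0.00380784]
m_scene_347.npy
m_scene_415.npy
m_top_326.npy
m_top_390.npy
```

```bash
python3 - <<'E'
from meas import *
S=8
C={n:robot.calibration(n) for n in ['top','scene']}
def sil(x,y,z0,n):
    im=np.zeros((420*S//4,560*S//4),np.uint8); im=np.zeros((420*4,560*4),np.uint8)
    P=flask_out(x,y,z0,n); q=px(P,n,C[n])
    b=q[:216]; cyl=q[216:].reshape(-1,16,2)
    for h in [b]+[cyl[i:i+2].reshape(-1,2) for i in (0,2,4)]:
        cv2.fillConvexPoly(im,cv2.convexHull(((h+.5)*4).round().astype(np.int32)),1)
    return im
M={'top':np.load('m_top_326.npy'),'scene':np.load('m_scene_347.npy')}
up={n:cv2.resize(m.astype(np.uint8),None,fx=4,fy=4,interpolation=0) for n,m in M.items()}
def iou(p,ns):
    return np.mean([ (lambda a,b:(a&b).sum()/(a|b).sum())(sil(p[0],p[1],.01,n),up[n]) for n in ns])
from scipy.optimize import minimize
for ns in (['top'],['scene'],['top','scene']):
    r=minimize(lambda p:-iou(p,ns),[.571,-.085],method='Nelder-Mead',options=dict(initial_simplex=[[.571,-.085],[.578,-.085],[.571,-.078]],xatol=2e-4))
    print(ns,r.x,r.fun)
# ring & mixer by pixel centres
for n,(u,v) in dict(top=(186.5,209),scene=(170.7,174)).items(): print(n,ray(u,v,.074,n))
# overlay of ring candidates on enlarged pictures
for n,box in dict(top=(160,180,60,60),scene=(135,145,80,80)).items():
    im=robot.camera(n)[:,:,::-1];x0,y0,a,b=box
    c=cv2.resize(im[y0:y0+b,x0:x0+a],None,fx=7,fy=7,interpolation=2)
    out=c.copy()
    for rr in (.024,.032):
        P=[[.453+rr*np.cos(t),.311+rr*np.sin(t),.074] for t in np.linspace(0,6.3,60)]
        q=((px(P,n)-[x0,y0]+.5)*7).astype(np.int32); cv2.polylines(out,[q],True,(0,0,255),1)
    cv2.imwrite(f'pics/ring_{n}.png',np.hstack([c,out])[:560,:])
    
E
python3 -c "
import cv2
a=cv2.imread('pics/ring_scene.png');cv2.imwrite('pics/rs.png',cv2.resize(a,(800,400)));a=cv2.imread('pics/ring_top.png');cv2.imwrite('pics/rt.png',cv2.resize(a,(800,400)))"
```

```text
['top'] [ 0.57001146 -0.08082319] -0.9497659906396256
['scene'] [ 0.57169769 -0.08241409] -0.9186374314800313
['top', 'scene'] [ 0.57052218 -0.08157335] -0.9227497889054478
top [0.45413671 0.31108485 0.074     ]
scene [0.44767397 0.30598317 0.074     ]
```

View pics/rs.png

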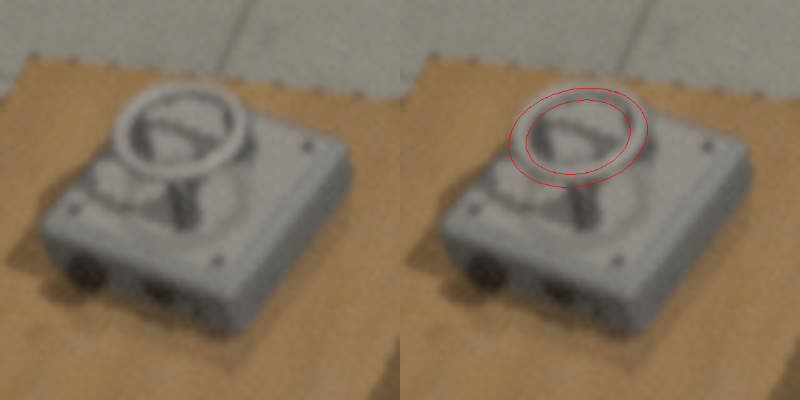

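View pics/rt.png

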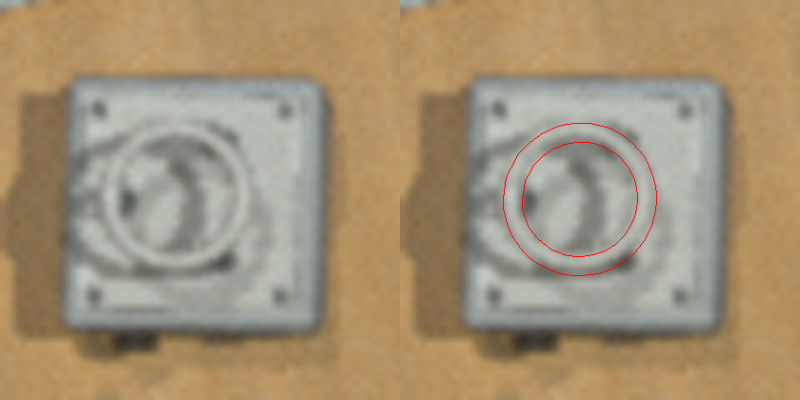

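```bash
python3 -m creep '{"dp":[[-1.9,3.4,0],[-1.9,3.4,0],[-1.9,3.4,0],[-1.9,3.4,0],[-1.9,3.4,0],[-1.9,3.4,0],[-1.9,3.4,0],[-1.9,3.4,0],[-1.9,3.4,0],[-1.9,3.4,0],[0,0,0],[0,0,0],[0,0,0]],"turn":[[0,0,0],[0,0,0],[0,0,0],[0,0,0],[0,0,0],[0,0,0],[0,0,0],[0,0,0],[0,0,0],[0,0,0],[0,0,0],[0,0,0],[0,0,0]]}'
python3 - <<'E'
from h import *
o=robot.get_obs();print(o['time'],o['position'],o['tool_rot'])
c=robot.calibration('wrist'); im=snap('wrist','wr1.png')
cv2.imwrite('cal1.png',im); np.save('cal1.npy',c,allow_pickle=True)
print(px([[.454,.311,.074]],'wrist',c), px([[.454,.311,0]],'wrist',c))
for d in robot.tip_of('ring_large','wrist')[:2]+robot.tip_of('mixer_large','wrist')[:2]: print(d['confidence'],w(d['point'],'wrist',c))
out=im[:,:,::-1].copy()
for rr in (.024,.032):
    P=[[.454+rr*np.cos(t),.311+rr*np.sin(t),.074] for t in np.linspace(0,6.3,60)]
    cv2.polylines(out,[px(P,'wrist',c).round().astype(np.int32)],True,(0,0,255),1)
cv2.imwrite('pics/wr1o.png',out)
E
```

```text
time: 2.8
position: [0.4543, 0.313, 0.2225]
tool_rot: [0.806, 0.591, -0.0, -0.0]
ft_force: [0.2, 0.0, 0.6]
grip_width: 0.0873
2.8 [0.45428176 0.31295466 0.22247941] [ 8.06391158e-01  5.91382364e-01 -3.10370078e-04 -3.22903207e-04]
[[274.01128637 199.99417955]] [[274.37134574 187.47402943]]
0.95 [0.45299295 0.31588537 0.07149567]
0.73 [ 0.45442414  0.31603262 -0.00070211]
```

View pics/wr1o.png

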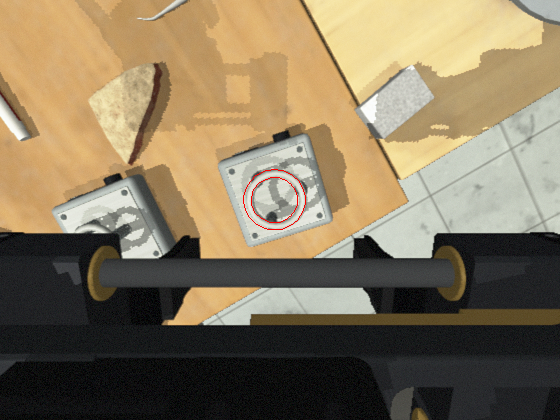

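```bash
python3 - <<'E'
import cv2,numpy as np
a=cv2.imread('pics/wr1.png')[150:260,215:335];b=cv2.imread('pics/wr1o.png')[150:260,215:335]
cv2.imwrite('pics/wr1c.png',cv2.resize(np.hstack([a,b]),(800,367),interpolation=2))
E
```

```text
(no output)
```

View pics/wr1c.png

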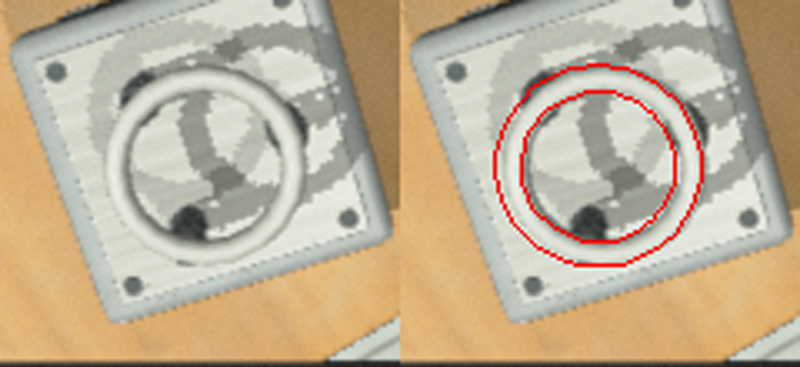

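```bash
python3 - <<'E'
from h import *
c=np.load('cal1.npy',allow_pickle=True).item()
print(ray(276,200.2,.074,'wrist',c),ray(274,200,.074,'wrist',c))
print(ray(186.1,208.7,.074,'top'))
q=px([[.453,.311,.074]],'scene')[0];print(q,ray(q[0]+.6,q[1]-1.2,.074,'scene'))
q=px([[.453,.311,.074]],'top')[0];print(q,ray(q[0]-.45,q[1]-.3,.074,'top'))
print(R.from_quat(robot.get_obs()['tool_rot']).as_matrix().round(4))
E
```

```text
[0.45483249 0.31291174 0.074     ] [0.45400239 0.3109869  0.074     ]
[0.45494803 0.31222975 0.074     ]
[170.16533383 171.83828929] [0.45684935 0.3118901  0.074     ]
[186.51465004 209.40671044] [0.45380774 0.31228386 0.074     ]
[[ 2.992e-01  9.542e-01 -3.000e-04]
 [ 9.542e-01 -2.992e-01  1.000e-04]
 [-1.000e-04 -3.000e-04 -1.000e+00]]
```

```bash
python3 -m creep '{"dp":[[-3.4,2.3,0],[-3.4,2.3,0],[-3.4,2.3,0],[-3.4,2.3,0],[-3.4,2.3,0],[-3.4,2.3,0],[-3.4,2.3,0],[-3.4,2.3,0],[-3.4,2.3,0],[-3.4,2.3,0],[0,0,0],[0,0,0],[0,0,0]],"turn":[[0,0,0],[0,0,0],[0,0,0],[0,0,0],[0,0,0],[0,0,0],[0,0,0],[0,0,0],[0,0,0],[0,0,0],[0,0,0],[0,0,0],[0,0,0]]}'
cat > look.py <<'E'
from meas import *
import sys
f=sys.argv[1]
o=robot.get_obs();print(o['time'],o['position'],o['tool_rot'])
c=robot.calibration('wrist'); im=snap('wrist',f+'.png')
out=im[:,:,::-1].copy()
for z,r in [(.120,.009),(.110,.014),(.032,.032)]:
    P=[[.5705+r*np.cos(t),-.0816+r*np.sin(t),.01+z] for t in np.linspace(0,6.3,60)]
    cv2.polylines(out,[px(P,'wrist',c).round().astype(np.int32)],True,(255,255,0),1)
cv2.imwrite('pics/'+f+'o.png',out)
for d in robot.tip_of('large_flask','wrist')[:2]: print(d['confidence'],w(d['point'],'wrist',c))
np.save(f+'.npy',c,allow_pickle=True)
E
python3 look.py wr2
```

```text
time: 4.25
position: [0.5714, -0.0794, 0.2223]
tool_rot: [0.806, 0.592, -0.0, -0.001]
ft_force: [-0.8, 0.8, -0.8]
grip_width: 0.0869
4.25 [ 0.57139931 -0.07936797  0.22233608] [ 8.06111869e-01  5.91762673e-01 -2.34837018e-04 -7.33580035e-04]
0.68 [ 0.5783639  -0.08446945  0.00784853]
0.68 [ 0.45787855 -0.2714629  -0.00352833]
```

View pics/wr2o.png

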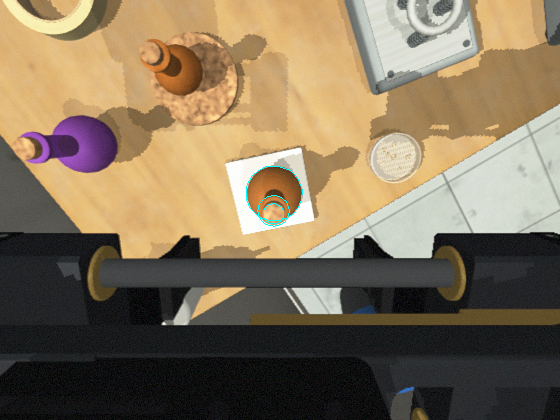

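```bash
python3 - <<'E'
import cv2,numpy as np
a=cv2.imread('pics/wr2.png')[145:240,220:325];b=cv2.imread('pics/wr2o.png')[145:240,220:325]
cv2.imwrite('pics/wr2c.png',cv2.resize(np.hstack([a,b]),(798,361),interpolation=2))
E
```

```text
(no output)
```

View pics/wr2c.png

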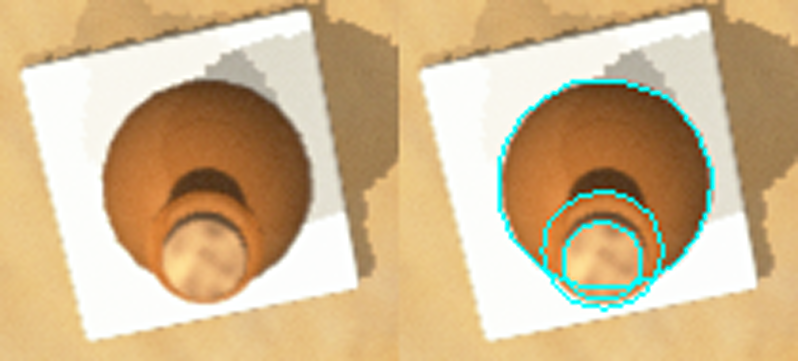

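The enlarged crop confirms the target. It is the brown flask on the white tile, ball at (273,194) and stopper at (274,213), and the fit is within 1 mm. Now I'll descend around the neck.

```bash
python3 -m creep '{"dp":[[-0.2,0,0],[0,0,2],[0,0,3],[0,0,3],[0,0,2.5],[0,0,2],[0,0,1],[0,0,1],[0,0,0],[0,0,0]],"turn":[[0,0,0],[0,0,0],[0,0,0],[0,0,0],[0,0,0],[0,0,0],[0,0,0],[0,0,0],[0,0,0],[0,0,0]]}' -1
python3 look.py wr3
```

```text
time: 5.35
position: [0.572, -0.083, 0.0781]
tool_rot: [0.806, 0.591, 0.0, 0.0]
ft_force: [0.0, -0.3, -0.5]
grip_width: 0.087
5.35 [ 0.57203154 -0.08296468  0.07811742] [8.06462986e-01 5.91284304e-01 3.11588041e-04 4.77266152e-04]
0.89 [ 0.45640072 -0.27095515 -0.00380279]
0.74 [ 0.57406295 -0.08199009  0.00846368]
```

View pics/wr3.png

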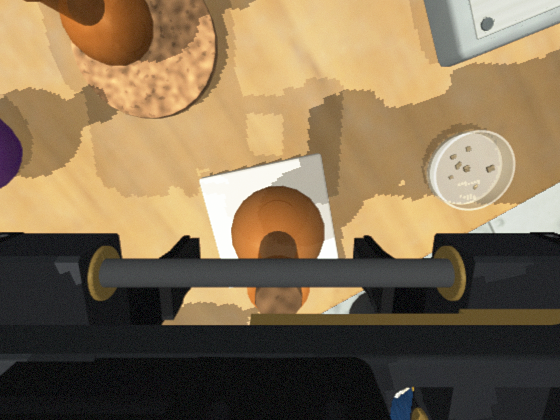

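```bash
python3 -m creep '{"dp":[[0.1,-0.15,0.1],[0,0,0],[0,0,0]],"turn":[[0,0,0],[0,0,0],[0,0,0]]}' -1
python3 -m creep '{"dp":[[0,0,0],[0,0,0],[0,0,0],[0,0,0],[0,0,0],[0,0,0],[0,0,0],[0,0,0],[0,0,0],[0,0,0]],"turn":[[0,0,0],[0,0,0],[0,0,0],[0,0,0],[0,0,0],[0,0,0],[0,0,0],[0,0,0],[0,0,0],[0,0,0]]}' 1 30
```

```text
time: 5.75
position: [0.5704, -0.0815, 0.0769]
tool_rot: [0.807, 0.591, 0.0, 0.0]
ft_force: [0.6, 0.5, -0.8]
grip_width: 0.0868
time: 6.75
position: [0.5704, -0.0816, 0.0766]
tool_rot: [0.807, 0.591, 0.0, 0.0]
ft_force: [-0.1, -0.8, -0.6]
grip_width: 0.0265
```

```bash
python3 -m creep '{"dp":[[0,0,0],[0,0,0],[0,0,0],[0,0,0],[0,0,0]],"turn":[[0,0,0],[0,0,0],[0,0,0],[0,0,0],[0,0,0]]}'
python3 look.py wr4; python3 - <<'E'
from h import *
im=snap('scene','s4.png')[130:250,270:430]; cv2.imwrite('pics/s4c.png',cv2.resize(im[:,:,::-1],None,fx=5,fy=5,interpolation=2))
E
```

```text
time: 7.25
position: [0.5704, -0.0815, 0.0765]
tool_rot: [0.807, 0.591, -0.0, -0.0]
ft_force: [-0.6, -0.1, -0.2]
grip_width: 0.0264
7.25 [ 0.57036576 -0.08151925  0.07653857] [ 8.06548900e-01  5.91167380e-01 -2.12165054e-05 -1.69202698e-05]
0.72 [ 0.57558417 -0.084064    0.00792316]
```

View pics/wr4.png

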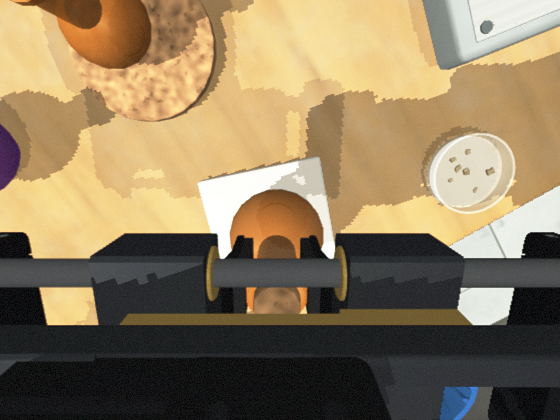

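View pics/s4c.png

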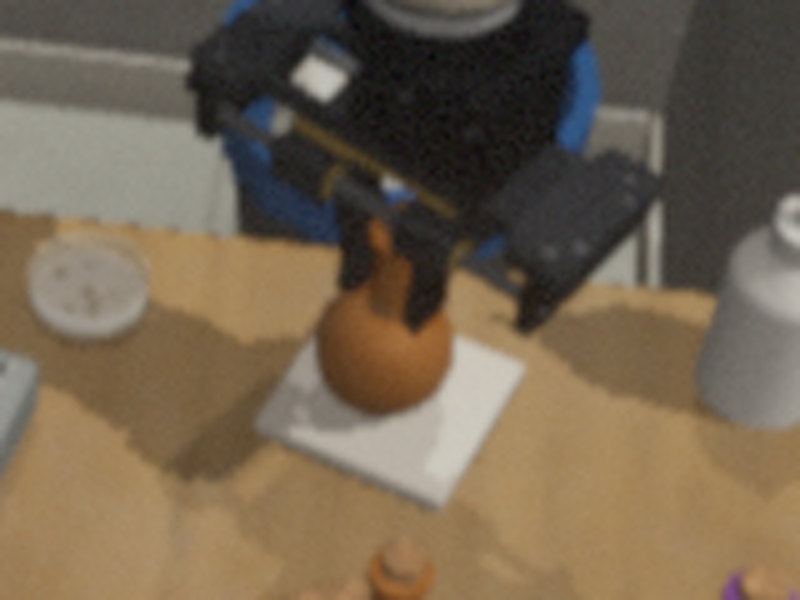

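The width is 26.5 mm, not the neck's 22 mm, so the fingertips are probably on the flare at the neck's base. I'll reopen, go up a few mm and regrip.

```bash
python3 -m creep '{"dp":[[0,0,0],[0,0,0],[0,0,0],[0,0,-0.3],[0,0,-0.3],[0,0,0],[0,0,0]],"turn":[[0,0,0],[0,0,0],[0,0,0],[0,0,0],[0,0,0],[0,0,0],[0,0,0]]}' 0.2
python3 -m creep '{"dp":[[0,0,0],[0,0,0],[0,0,0],[0,0,0],[0,0,0],[0,0,0],[0,0,0]],"turn":[[0,0,0],[0,0,0],[0,0,0],[0,0,0],[0,0,0],[0,0,0],[0,0,0]]}' 1 30
```

```text
time: 8.1
position: [0.5705, -0.0816, 0.0828]
tool_rot: [0.807, 0.591, 0.0, 0.0]
ft_force: [1.2, 0.4, -0.7]
grip_width: 0.0349
time: 8.8
position: [0.5703, -0.0816, 0.0825]
tool_rot: [0.807, 0.591, -0.0, -0.0]
ft_force: [-0.3, -0.4, 0.3]
grip_width: 0.0256
```

```bash
python3 -m creep '{"dp":[[0,0,-0.5],[0,0,-1],[0,0,-1],[0,0,-0.5],[0,0,0],[0,0,0],[0,0,0]],"turn":[[0,0,0],[0,0,0],[0,0,0],[0,0,0],[0,0,0],[0,0,0],[0,0,0]]}' 1 30
python3 look.py wr5; python3 - <<'E'
from h import *
im=snap('scene','s5.png')[130:250,270:430]; cv2.imwrite('pics/s5c.png',cv2.resize(im[:,:,::-1],None,fx=5,fy=5,interpolation=2))
E
```

```text
time: 9.5
position: [0.5701, -0.0814, 0.1123]
tool_rot: [0.807, 0.591, -0.0, -0.0]
ft_force: [-0.3, -0.2, -1.2]
grip_width: 0.0255
9.5 [ 0.57005384 -0.08140588  0.11233126] [ 8.06554479e-01  5.91159666e-01 -2.04325348e-04 -2.84360014e-04]
0.83 [ 0.56887735 -0.08443701  0.03775702]
0.6 [ 0.45489249 -0.26769392 -0.00489665]
```

View pics/wr5.png

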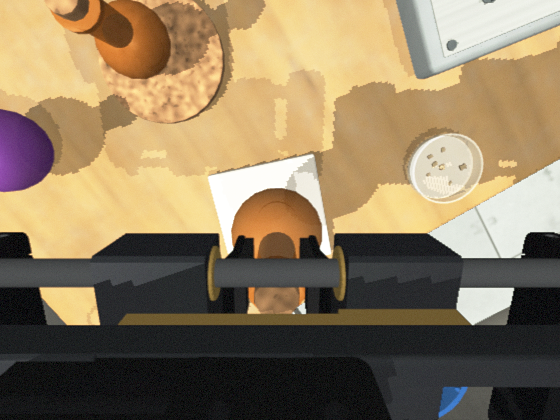

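View pics/s5c.png

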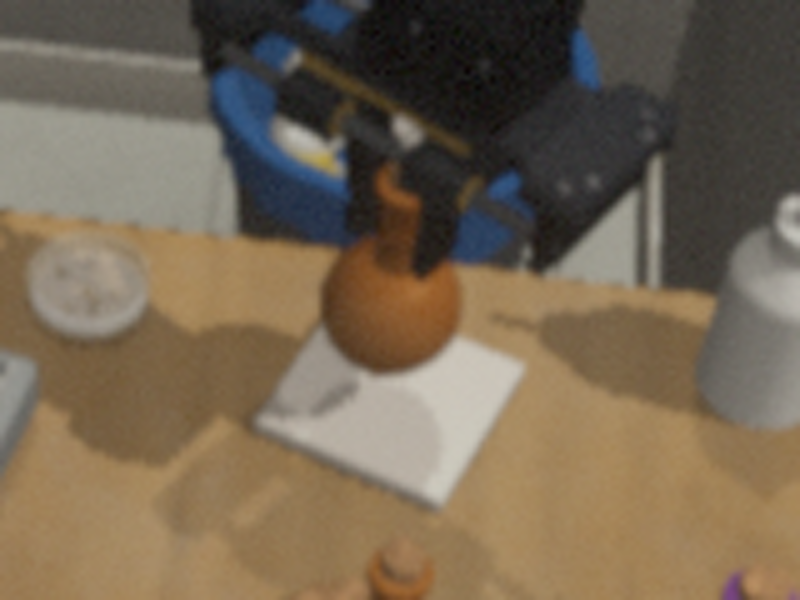

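```bash
python3 -m creep '{"dp":[[0,0,-1],[0,0,-2],[0,0,-2],[0,0,-2],[0,0,-1],[0,0,-1],[0,0,0]],"turn":[[0,0,0],[0,0,0],[0,0,0],[0,0,0],[0,0,0],[0,0,0],[0,0,0]]}'
python3 -m creep '{"dp":[[1,-0.7,0],[2,-1.3,0],[2,-1.3,0],[2.2,-1.5,0],[2.2,-1.5,0],[2.2,-1.5,0],[2.2,-1.5,0],[2.2,-1.5,0],[2.2,-1.5,0],[2.2,-1.5,0],[2.2,-1.5,0],[2.2,-1.5,0],[2.2,-1.5,0],[2,-1.3,0],[2,-1.3,0],[2,-1.3,0],[1,-0.6,0],[0,0,0],[0,0,0],[0,0,0]],"turn":[[0,0,0],[0,0,0],[0,0,0],[0,0,0],[0,0,0],[0,0,0],[0,0,0],[0,0,0],[0,0,0],[0,0,0],[0,0,0],[0,0,0],[0,0,0],[0,0,0],[0,0,0],[0,0,0],[0,0,0],[0,0,0],[0,0,0],[0,0,0]]}'
python3 - <<'E'
from h import *
o=robot.get_obs();p=o['position'];print(o['time'],p,o['tool_rot'],o['grip_width'])
M=R.from_quat(o['tool_rot']).as_matrix();print('need cm',(M.T@(np.array([.4550,.3124,p[2]])-p)*100).round(2))
snap('wrist','wr6.png')
for n,(x,y) in dict(scene=(110,100),top=(130,150)).items():
    im=snap(n,n+'6.png')[y:y+120,x:x+140]; cv2.imwrite(f'pics/{n}6c.png',cv2.resize(im[:,:,::-1],None,fx=5,fy=5,interpolation=2))
E
```

```text
time: 10.35
position: [0.571, -0.0817, 0.2038]
tool_rot: [0.807, 0.591, 0.001, 0.001]
ft_force: [0.4, -0.6, -1.5]
grip_width: 0.0256
time: 12.35
position: [0.4554, 0.3104, 0.2023]
tool_rot: [0.807, 0.591, -0.0, 0.0]
ft_force: [0.2, -1.1, -1.7]
grip_width: 0.026
12.35 [0.45539257 0.31039976 0.20230244] [ 8.06799753e-01  5.90824804e-01 -4.39896241e-04  1.28012361e-04] 0.026024076202551313
need cm [ 0.18 -0.1  -0.  ]
```

View pics/wr6.png

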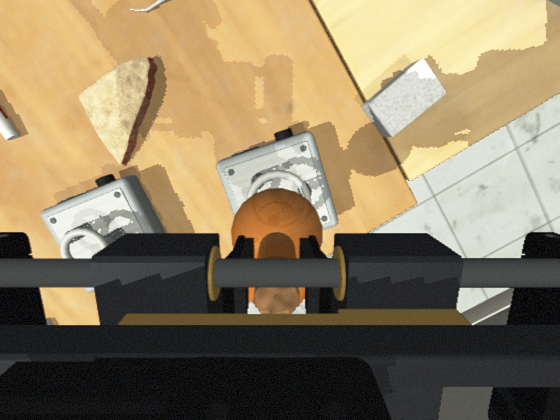

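View pics/scene6c.png

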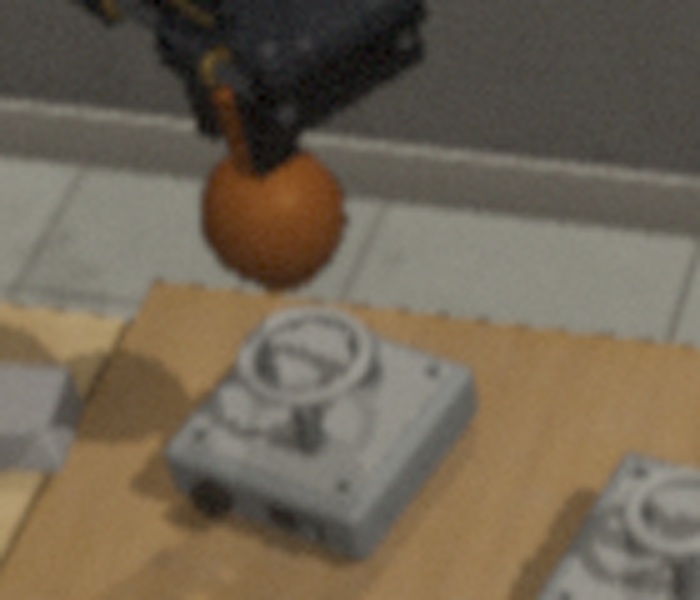

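```bash
cat > ov.py <<'E'
from meas import *
def ov(n,f,box,x,y,z0,ring=None,im=None,s=5):
    im=snap(n,f+'.png') if im is None else im
    x0,y0,a,b=box; c=robot.calibration(n)
    out=cv2.resize(im[y0:y0+b,x0:x0+a,::-1],None,fx=s,fy=s,interpolation=2)
    def L(P,col,cl=True): cv2.polylines(out,[((px(P,n,c)-[x0,y0]+.5)*s).round().astype(np.int32)],cl,col,1)
    P=flask_out(x,y,z0,n)
    q=((px(P[:216],n,c)-[x0,y0]+.5)*s).round().astype(np.int32); cv2.polylines(out,[cv2.convexHull(q)],True,(255,255,0),1)
    for k in range(6): L(P[216+16*k:232+16*k],(255,255,0))
    L([[x,y,z0],[x,y,z0+.12]],(0,255,0),False)
    if ring is not None:
        for r in (.024,.032): L([[.455+r*np.cos(t),.3124+r*np.sin(t),ring] for t in np.linspace(0,6.28,60)],(0,0,255))
    cv2.imwrite('pics/'+f+'o.png',out)
E
python3 - <<'E'
from ov import *
im=cv2.imread('pics/scene6.png')[:,:,::-1]
ov('scene','s6',(110,100,140,120),.4554,.3104,.1298,.074,im)
im=cv2.imread('pics/top6.png')[:,:,::-1]
ov('top','t6',(130,150,120,110),.4554,.3104,.1298,.074,im)
E
```

```text
(no output)
```

View pics/s6o.png

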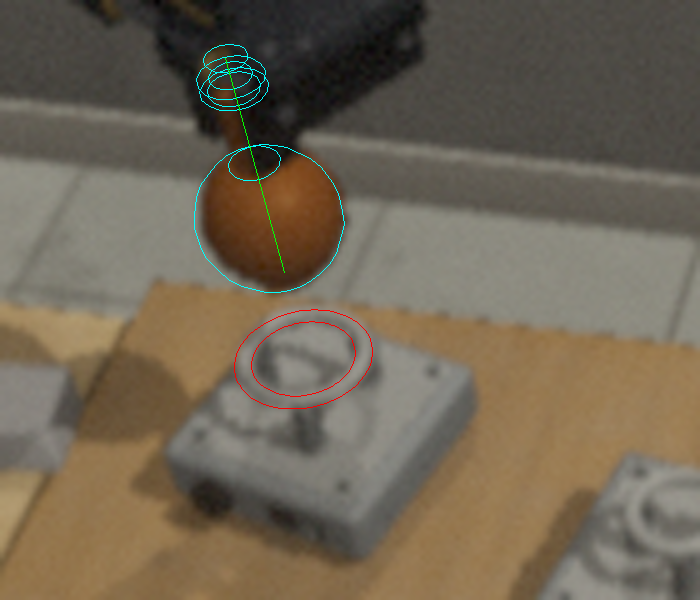

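View pics/t6o.png

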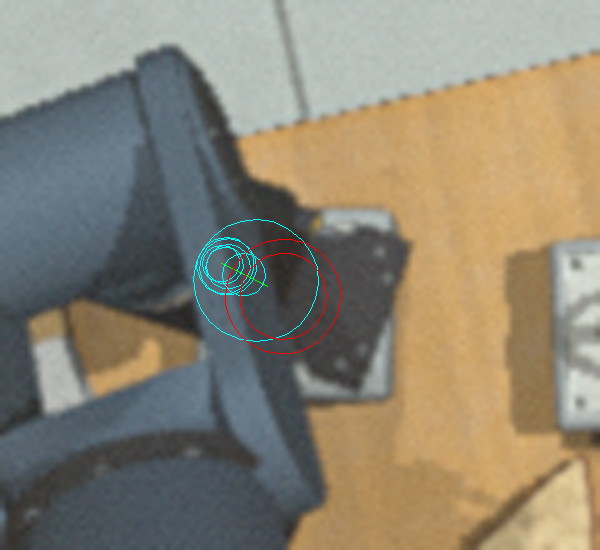

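```bash
python3 - <<'E'
import cv2,numpy as np
a=cv2.imread('pics/wr6.png')[180:330,190:370]
cv2.imwrite('pics/w6z.png',cv2.convertScaleAbs(cv2.resize(a,None,fx=4,fy=4,interpolation=2),alpha=1.6,beta=10))
a=cv2.imread('pics/scene6.png')[95:165,130:210]
cv2.imwrite('pics/s6z.png',cv2.convertScaleAbs(cv2.resize(a,None,fx=8,fy=8,interpolation=2),alpha=2,beta=10))
E
```

```text
(no output)
```

View pics/w6z.png

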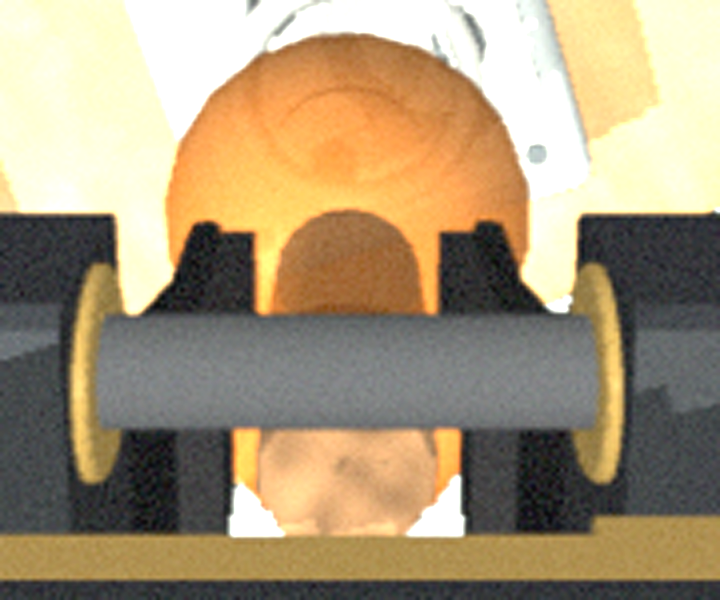

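View pics/s6z.png

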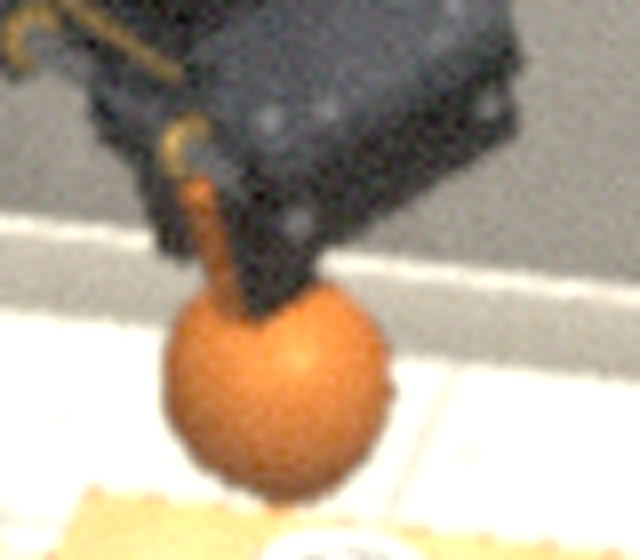

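The wrist view shows the flask centred between the fingers and upright. The overlay agrees within about 1 mm of ring-relative error, in the direction the TCP correction removes. I'll correct and then lower until the foot is just inside the ring.

```bash
python3 -m creep '{"dp":[[0.2,-0.1,0],[0,0,1],[0,0,1.5],[0,0,1.5],[0,0,1],[0,0,0.7],[0,0,0],[0,0,0]],"turn":[[0,0,0],[0,0,0],[0,0,0],[0,0,0],[0,0,0],[0,0,0],[0,0,0],[0,0,0]]}' 1 40
python3 - <<'E'
from ov import *
o=robot.get_obs();p=o['position'];print(o['time'],p,o['tool_rot'],o['grip_width'])
ov('scene','s7',(110,100,140,120),p[0],p[1],p[2]-.0725,.074)
snap('wrist','wr7.png')
E
```

```text
time: 13.3
position: [0.4552, 0.3137, 0.1456]
tool_rot: [0.807, 0.591, 0.0, 0.0]
ft_force: [-0.5, -0.2, -1.3]
grip_width: 0.0252
13.3 [0.45522055 0.31366197 0.14563505] [8.06549415e-01 5.91166655e-01 1.64630000e-04 3.70293069e-05] 0.02521495263702958
```

View pics/s7o.png

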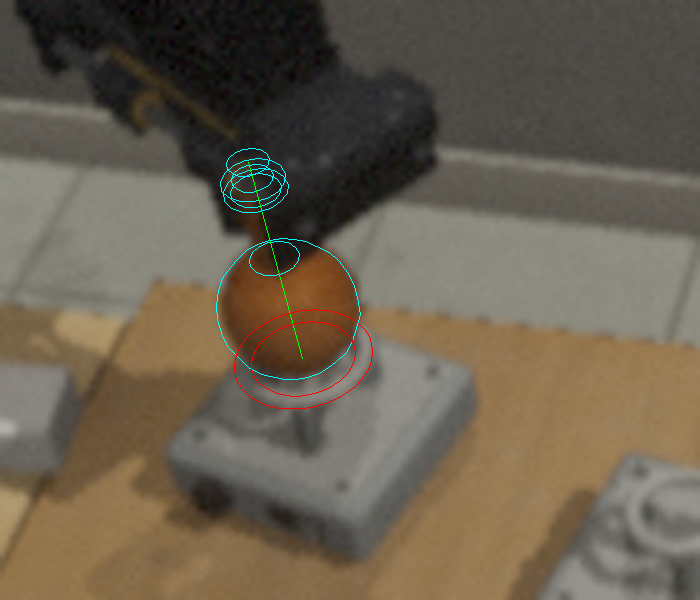

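View pics/wr7.png

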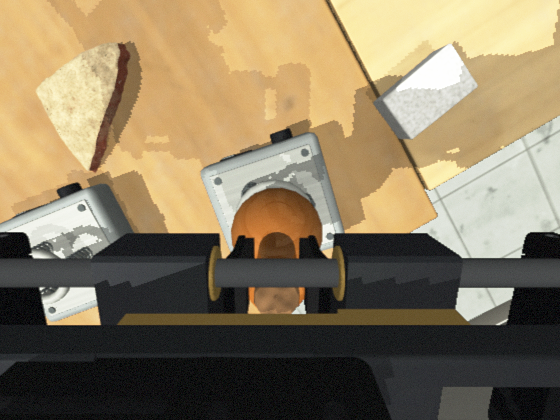

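```bash
python3 -m creep '{"dp":[[-0.1,0,0.4],[0,0,0.3],[0,0,0.2],[0,0,0],[0,0,0],[0,0,0]],"turn":[[0,0,0],[0,0,0],[0,0,0],[0,0,0],[0,0,0],[0,0,0]]}'
python3 -m creep '{"dp":[[0,0,0.2],[0,0,0.2],[0,0,0.2],[0,0,0.2],[0,0,0],[0,0,0]],"turn":[[0,0,0],[0,0,0],[0,0,0],[0,0,0],[0,0,0],[0,0,0]]}'
```

```text
time: 14.0
position: [0.4547, 0.3126, 0.1368]
tool_rot: [0.807, 0.591, 0.0, 0.0]
ft_force: [-0.8, 0.9, 1.8]
grip_width: 0.0251
time: 14.6
position: [0.4547, 0.3126, 0.1286]
tool_rot: [0.807, 0.591, -0.0, -0.0]
ft_force: [-0.5, 0.1, 3.8]
grip_width: 0.0254
```

Ring contact is at the expected height and the force follows the spring (about 5 N at 9 mm). I'll press on towards the stop.

```bash
python3 -m creep '{"dp":[[0,0,0.2],[0,0,0.2],[0,0,0.2],[0,0,0.2],[0,0,0.1],[0,0,0],[0,0,0]],"turn":[[0,0,0],[0,0,0],[0,0,0],[0,0,0],[0,0,0],[0,0,0],[0,0,0]]}'
python3 -m creep '{"dp":[[0,0,0.1],[0,0,0.05],[0,0,0],[0,0,0]],"turn":[[0,0,0],[0,0,0],[0,0,0],[0,0,0]]}'
```

```text
time: 15.3
position: [0.4547, 0.3127, 0.1197]
tool_rot: [0.807, 0.591, 0.0, -0.0]
ft_force: [-1.5, -0.2, 6.3]
grip_width: 0.0254
time: 15.7
position: [0.4547, 0.3127, 0.1183]
tool_rot: [0.807, 0.591, 0.0, 0.0]
ft_force: [-2.4, -0.3, 6.0]
grip_width: 0.0254
```

```bash
python3 -m creep '{"dp":[[0,0,0.1],[0,0,0],[0,0,0],[0,0,0]],"turn":[[0,0,0],[0,0,0],[0,0,0],[0,0,0]]}'
```

```text
time: 16.1
position: [0.4547, 0.3127, 0.1174]
tool_rot: [0.807, 0.591, 0.0, 0.0]
ft_force: [-1.8, -0.2, 6.8]
grip_width: 0.0254
```

```bash
python3 -m creep '{"dp":[[0,0,0.1],[0,0,0],[0,0,0],[0,0,0]],"turn":[[0,0,0],[0,0,0],[0,0,0],[0,0,0]]}'
python3 - <<'E'
from ov import *
o=robot.get_obs();p=o['position'];print(o['time'],p,o['ft_force'],o['grip_width'])
ov('scene','s8',(110,110,140,120),.4550,.3124,.045,.054)
snap('wrist','wr8.png')
E
```

```text
time: 16.5
position: [0.455, 0.3128, 0.1172]
tool_rot: [0.807, 0.591, 0.001, 0.0]
ft_force: [-3.0, -0.4, 12.0]
grip_width: 0.0251
16.5 [0.454997   0.31278132 0.11723886] [-3.00883789 -0.39180073 12.00294746] 0.0251258589564474
```

View pics/s8o.png

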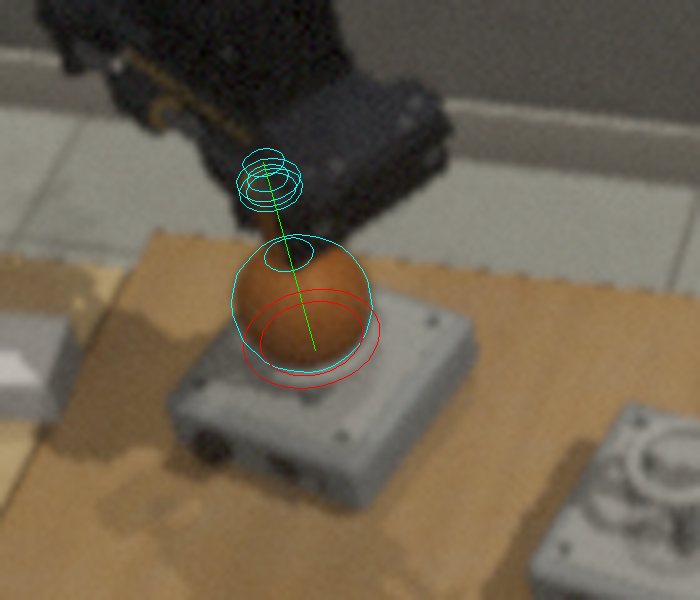

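View pics/wr8.png

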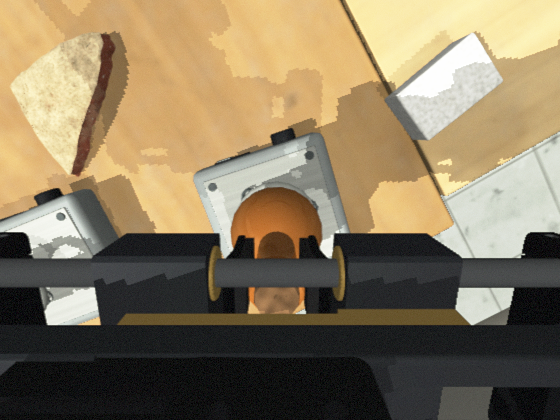

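The force jumped from 6.8 to 12 N while the TCP stopped at 0.1172 m (0.1175 predicted), so the ring is on its stop. I'll do a stability check and a last look at the other things before handing in.

```bash
python3 -m creep '{"dp":[[0,0,0],[0,0,0],[0,0,0],[0,0,0],[0,0,0],[0,0,0],[0,0,0],[0,0,0],[0,0,0],[0,0,0]],"turn":[[0,0,0],[0,0,0],[0,0,0],[0,0,0],[0,0,0],[0,0,0],[0,0,0],[0,0,0],[0,0,0],[0,0,0]]}'
python3 - <<'E'
from h import *
snap('scene','s9.png')
E
```

```text
time: 17.6
position: [0.4549, 0.3128, 0.1172]
tool_rot: [0.807, 0.591, 0.001, 0.0]
ft_force: [-2.3, -1.0, 12.0]
grip_width: 0.0253
```

View pics/s9.png

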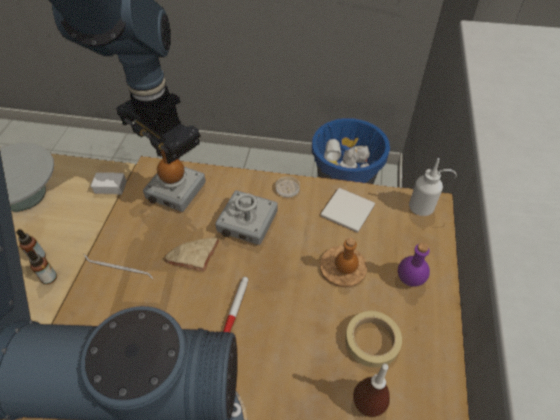

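The press is steady at 12.0 N. The small flask (347,258), dish (287,187), tape roll (374,338), sherd (192,254) and purple flask (413,270) are all where they were.

```bash
python3 -c "
from rig import robot
print(robot.hand_in())"
```

```text
the job is handed in; nothing more can be done
None
```

The large brown flask from the white tile is in the large mixer's ring, and I handed the job in at about 17.6 s with the gripper still holding it pressed down.

- **On the stop:** the force followed the springs down, then jumped from about 7 N to 12 N as the tool stopped at z = 0.1172 m. I had predicted 0.1175 m for a fully pressed ring. It stayed at 12.0 N with no movement over a 1 s hold. I judged this from force and height, since the press joint itself can't be read.
- **Upright and centred:** the overlays on the scene picture agree to about 1–2 mm. A small sideways force of 2–3 N remained.
- **Other things:** in the last scene picture the small flask on the cork mat, the dish, the tape roll, the sherd and the purple look-alike are all in their original places.
- **Disagreement:** the fingers closed to about 25.4 mm instead of the neck's 22 mm. I regripped 6 mm higher and it hardly changed, so the upper ends of the pads probably bear on the lip at the top of the neck. The grip held without visible slip through the lift, carry and press.

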